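# Change over the chargers at the switched socket strip

### The arm

A 7-joint arm with a two-finger parallel gripper is mounted at the origin on the work surface. World frame = base frame: x ahead of the robot, y to its left, z up, the work surface at z = 0. Lengths are in m, angles in rad, forces in N, time in s.
With the tool pointing down it reaches from about 0.375 to 0.925 m from the base axis. Payload 3.1 kg.
Tool frame: the origin (TCP) lies midway between the tips of the shut fingers; the grasp point (between the pads) lies 19 mm behind it; z points along the fingers, y is the line along which they close (so a half turn about z gives the same grasp; the last joint's range is limited). The gripper opens to 85 mm and grips with 20 to 120 N. Pads are 22 mm wide; open, the fingers measure 114 mm over their backs; the gripper's body (76 mm by 85 mm) begins 54 mm behind the grasp point. The pads swing forward as they close: fully open they stand 13 mm farther back than shut.
Start: joints at [1.226, 0.383, 0.044, 1.598, -0.018, 1.161, -0.05], TCP at [0.159, -0.63, 0.231] pointing down, gripper open.
Joint ranges: [-2.61, 2.61], [-0.41, 2.15], [-1.48, 1.57], [0, 2.5], [-1.57, 4.71], [0.05, 1.97], [-2.85, 2.85]. Speed limits (rad/s): [2.79, 2.79, 3.14, 3.14, 3.14, 3.14, 3.14].

### API

Orientations are given as a unit quaternion [w, x, y, z].
In Python, from station import robot gives the robot as it stands.
- The arm moves only by the tool arm_command, never from a script. Its argument "deltas" is a list of rows, each a list of 6 numbers: the shift along the tool's x, y, z in cm, then the turn, a rotation vector about the tool's x, y, z in rad. In form: [[dx, dy, dz, rx, ry, rz], ...]. A call has 1 to 5 rows; each row is the pose to reach, as a shift and turn from the pose commanded when the call began, along the tool's axes at that moment; what a row does not reach only later rows make up. A row lasts 1/8 s, in which the tool goes at most 62.5 mm and 10.7 degrees, less where a joint would pass 70% of its speed; a pose out of reach is approached as far as the arm can. A call with a gripper value outside its range is refused whole. "grip" is the finger opening in cm, from 0 to 8.54, set as the call begins (left out, the last holds). The fingers move at their own pace and stop on an object; "grip_force" is the grip in N (left out, the last holds). Time passes only in rows, so rows that repeat a pose let the fingers close. It gives the time, the measured TCP pose, the force, the opening and the grip force at its end, in the units of the state.
- robot.state(): the state, without advancing time (a new reading comes with each control period).
- robot.snapshot(name): name is "scene" or "top"; returns (picture, depth): 400x640x3 uint8, blue, green, red; 400x640 float32, m along the optical axis (not along the pixel's ray), 0 where there is no reading.
- robot.camera_params(name): a dict with "camera_matrix" (3x3 intrinsics, pixels), "rvec" (rotation vector, rad) and "tvec" (3), from world to camera coordinates, as OpenCV has them. Camera axes: x right, y down, z forward; pixel columns grow to the right and rows downward; lengths in m; the calibration is good to about 2 mm. A picture is of the moment at which its call begins. camera_params takes no time and is no camera call.
- robot.sign_off(): hands the job in; it is judged then, once.
Trained networks look in the newest picture that a camera, given by its name, has taken for a name from the list of things; names that differ only in an ending like _2 or _b are one class to them, and where a whole thing is asked for, a point or a joint stands for the part that bears it (a point fixed in the world has none). Each returns a list of dicts, best first, with "p" (0 to 1); they miss things now and then, are a little off and sometimes report something else, mostly with a low value. They report only what shows in the picture. A call takes as long as a camera call. They do not tell look-alikes from the thing itself.
- robot.search_frame(camera, query): "bbox" ([left, top, right, bottom] in pixels, round what is visible of it).
- robot.silhouettes(camera, query): "region" (400x640 bool, what is visible of it) and "bbox" ([left, top, right, bottom] in pixels, round what is visible of it).
The state is a dict: "time_s": time; "q": joint angles; "qd": joint speeds; "effort": joint torques, N m; "eef_pos": TCP position; "tcp_rot": TCP orientation; "contact_force": force on the tool from outside, world axes, zero at the start; "wrist_torque": the same for the moment, N m; "width": finger opening in m; "finger_force": force on a finger pad.
Only numpy, scipy, OpenCV 4.12 (cv2) and the standard library are available. Lean on these libraries where they do the work, as an engineer would, in place of code of your own. Each camera call takes 0.05 s, during which the arm holds its last target. There are 200 camera calls.

### The job

The cells in the yellow charger are full: switch its socket off and switch the black charger's socket on, each with a light fingertip press on the raised half of the rocker switch in front of that charger, so that the rocker goes fully over. Leave the other sockets' switches as they are, leave everything plugged in and in its place, and draw the hand clear.

Things in the scene. Friction and masses are not known exactly. Their poses are not given: they have to be found in the camera images.
- strip: Grey switched socket strip lying along the bench, screwed down: 444 mm long (its y axis), 116 mm deep (x), 44 mm high, black end caps (46 mm high). Origin at the centre of its underside, on the bench; x points away from the robot at yaw 0. It is made of five identical socket modules, 84 mm apart, in an order that varies.
- yellow_socket: Socket module that the yellow charger is plugged into: 110 x 82.5 x 44 mm, fixed. Origin at the centre of its underside, on the bench; axes as the strip's. Its face (z = 44 mm) has a 41 mm round well, 17 mm deep, at x = +26 mm, y = 0, and a red rocker switch centred at x = -34 mm, y = 0, on the robot's side of the well. The rocker's bezel is 25 x 33 mm and 2 mm high.
- yellow_rocker (a point): Middle of the red rocker in front of the yellow charger, on its hinge line at the bottom of the V (48 mm above the bench); axes as the strip's. The rocker is 19.5 mm wide (x), 27 mm long (y): two flat halves meeting in a shallow V. The pressed half is level at this height; the raised half slopes up by 0.35 rad to its outer edge, 12.7 mm out along y and 4.6 mm higher.
- black_rocker (a point): The same point of the same red rocker in front of the black charger. Either rocker goes over under about 2.5 N on the outer part of the raised half, which stops firmly when level with this point. A fingertip reaching past the hinge onto the other half holds it up; 4 mm below lies the strip's face. A small white bar marks the right-hand (-y, ON) half.
- black_socket: Socket module that the black charger is plugged into; made and measured like the yellow one's.
- usb_socket: Socket module that the white USB adapter is plugged into; same make. Not to be switched.
- spare_a_socket: Empty socket module; same make. Not to be switched.
- spare_b_socket: Empty socket module; same make. Not to be switched.
- yellow_switch (a joint): Rocker switch of this socket, hinge angle in rad: +0.175 = ON, its right-hand (-y) half pressed level and its left-hand (+y) half raised; -0.175 = OFF, its left-hand half pressed level and right-hand half raised. No spring: it stays where it is left. Starts ON.
- black_switch (a joint): Rocker switch of this socket, hinge angle in rad: +0.175 = ON, its right-hand (-y) half pressed level and its left-hand (+y) half raised; -0.175 = OFF, its left-hand half pressed level and right-hand half raised. No spring: it stays where it is left. Starts OFF.
- usb_switch (a joint): Rocker switch of this socket, hinge angle in rad: +0.175 = ON, its right-hand (-y) half pressed level and its left-hand (+y) half raised; -0.175 = OFF, its left-hand half pressed level and right-hand half raised. No spring: it stays where it is left. Starts ON, to stay ON.
- spare_a_switch (a joint): Rocker switch of this socket, hinge angle in rad: +0.175 = ON, its right-hand (-y) half pressed level and its left-hand (+y) half raised; -0.175 = OFF, its left-hand half pressed level and right-hand half raised. No spring: it stays where it is left. Starts OFF, to stay OFF.
- spare_b_switch (a joint): Rocker switch of this socket, hinge angle in rad: +0.175 = ON, its right-hand (-y) half pressed level and its left-hand (+y) half raised; -0.175 = OFF, its left-hand half pressed level and right-hand half raised. No spring: it stays where it is left. Starts OFF, to stay OFF.
- yellow_charger: Yellow plug-in charger holding four green cells, lying on the strip with its plug in the well (loose, could be pulled out). Body 84 mm (x, from -21 to +63 mm) x 66 mm (y) x 32 mm high; origin on the plug's axis at the underside of the body (on the strip's face), so its robot-side face is 39 mm from the centre of its switch.
- black_charger: Black plug-in charger holding two large blue cells, plugged in likewise (loose). Body 90 mm (x, from -23 to +67 mm) x 54 mm x 36 mm high; origin on the plug's axis at the underside of the body, its robot-side face 37 mm from the centre of its switch.
- usb_adapter: White USB power adapter, plugged in likewise (loose). Body 44 x 44 x 28 mm high (x from -20 to +24 mm); origin on the plug's axis at the underside of the body.
- screwdriver: Loose red-handled screwdriver, 190 mm long, lying in front of the strip; origin at its underside, about mid-length.
- cell_case: Loose clear case of four spare blue cells, 60 x 64 x 18 mm, lying in front of the strip; origin at the centre of its underside.
- paint_tin: Loose paint tin, 102 mm across, 104 mm high, left of the strip; origin at the centre of its underside.
- glue_bottle: Loose white glue bottle, 56 mm across, 160 mm high, right of the strip; origin at the centre of its underside.
- sanding_block: Loose cork sanding block, 100 x 65 x 45 mm, in front of the strip's right end; origin at the centre of its underside.
Things that resemble listed ones, but are neither listed nor needed, are in the scene too. Leave any orange or turquoise look-alike of the black_socket alone.

How it is judged:
By the outcome, as a careful person would: the job done as asked, in the order asked, and still so for the second after the job is handed in, with the robot touching nothing.
It also fails if it takes over 35 s, if anything falls off the work surface, if the arm or the gripper's body presses on something with over 40 N, if the wrist force passes 120 N, or if a joint passes its speed limit or range.

## Working session

There is one attempt and no reset: what is moved stays moved. The work goes in short steps, Python scripts to look and compute and a tool call to move; the robot and the scene stay as the last step left them, time stands still between calls to the robot, and variables do not carry over. Pictures are saved under pics/ and viewed, at most 10 in all, crops included, and the job is handed in when it is done.

Besides the shell and the picture viewer there is one more tool, called after "Request:" in YAML: its name, and indented under it one key for each argument. arm_command: Moves the arm, as the interface text tells. Its arguments: {"type":"object","properties":{"deltas":{"type":"array","items":{"type":"array","items":{"type":"number"}}},"grip":{"type":"number"},"grip_force":{"type":"number"}},"required":["deltas"]}

```bash
mkdir -p pics
cat > h.py <<'E'
import numpy as np,cv2
from station import robot
def cam(n):
    c=robot.camera_params(n);K=np.array(c["camera_matrix"],float);R=cv2.Rodrigues(np.array(c["rvec"],float))[0];t=np.array(c["tvec"],float).ravel();return K,R,t
def ray_z(n,u,v,z):
    K,R,t=cam(n);d=R.T@np.linalg.solve(K,[u,v,1]);o=-R.T@t;return o+d*(z-o[2])/d[2]
def pt(n,u,v,dep):
    K,R,t=cam(n);return R.T@(np.linalg.solve(K,[u,v,1])*dep-t)
def proj(n,p):
    K,R,t=cam(n);c=K@(R@np.array(p)+t);return c[:2]/c[2]
E
python3 - <<'E'
from h import *
for n in("scene","top"):
    im,d=robot.snapshot(n);cv2.imwrite(f"pics/{n}0.png",im);np.save(f"{n}.npy",d)
    K,R,t=cam(n);print(n,-R.T@t,R[2],K[0,0])
for q in("strip","yellow_charger","black_charger","usb_adapter","yellow_rocker","black_socket"):
    print(q,[(np.round(r["bbox"]).tolist(),round(r["p"],2)) for r in robot.search_frame("top",q)])
print(robot.state())
E
```

```text
scene [1.1708334  0.42372703 0.82997469] [-0.58210106 -0.3826068  -0.71747501] 368.8609017110542
top [ 0.41237453 -0.00344654  1.23839825] [ 9.71394407e-02  6.17383083e-05 -9.95270780e-01] 394.9928109314309
strip [([231.0, 141.0, 388.0, 198.0], 0.61), ([320.0, 158.0, 353.0, 192.0], 0.46), ([327.0, 141.0, 354.0, 173.0], 0.44)]
yellow_charger [([329.0, 141.0, 355.0, 173.0], 0.75)]
black_charger [([301.0, 134.0, 323.0, 171.0], 0.89)]
usb_adapter [([252.0, 146.0, 268.0, 160.0], 0.52)]
yellow_rocker [([320.0, 166.0, 355.0, 193.0], 0.86)]
black_socket [([401.0, 108.0, 436.0, 150.0], 0.85), ([298.0, 148.0, 328.0, 189.0], 0.67), ([283.0, 242.0, 310.0, 281.0], 0.66)]
{'time_s': 0.4, 'q': array([ 1.2261935 ,  0.38303273,  0.04389365,  1.59813378, -0.01791017,
        1.16121872, -0.04992172]), 'qd': array([-0.00158549, -0.00114517,  0.00051097, -0.00342626, -0.00186251,
        0.00044595, -0.0016589 ]), 'effort': array([-1.46141996e-03, -4.32785082e+01,  1.02068681e+00, -2.49391043e+01,
        1.04278454e-02,  5.19800844e-03, -4.99795192e-06]), 'eef_pos': array([ 0.15878361, -0.63016775,  0.23107464]), 'tcp_rot': array([-1.99318894e-04,  9.92394312e-01,  1.23099513e-01, -2.18334750e-05]), 'contact_force': array([ 0.23214334, -1.04831441,  0.1009231 ]), 'wrist_torque': array([ 0.01449793,  0.04985221, -0.03634516]), 'finger_force': 0.0, 'width': 0.08561941690532741}
```

View pics/top0.png

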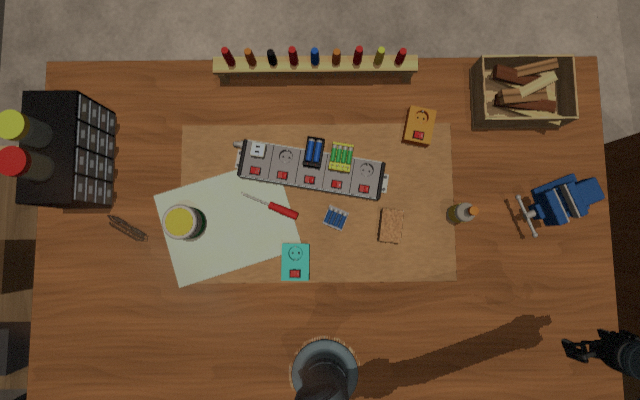

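View pics/scene0.png

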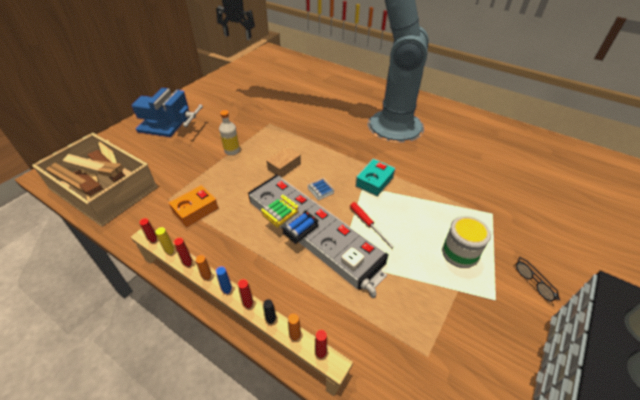

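Run:
```python
from h import *
for n,(a,b,c,e) in (("top",(225,125,400,205)),("scene",(240,165,395,300))):
    im=cv2.imread(f"pics/{n}0.png");d=np.load(n+".npy")
    cv2.imwrite(f"pics/{n}c.png",cv2.resize(im[b:e,a:c],None,fx=4.4,fy=4.4,interpolation=cv2.INTER_CUBIC))
    h=cv2.cvtColor(im,cv2.COLOR_BGR2HSV);m=(((h[...,0]<6)|(h[...,0]>174))&(h[...,1]>150)&(h[...,2]>90)).astype(np.uint8)
    M=np.zeros_like(m);M[b:e,a:c]=m[b:e,a:c]
    N,l,s,cc=cv2.connectedComponentsWithStats(M)
    for i in range(1,N):
        if s[i,4]>12: print(n,s[i],cc[i].round(1),ray_z(n,*cc[i],.0495).round(4), np.median(d[l==i]))
    # strip ends via face depth
    v,u=np.mgrid[b:e,a:c];K,R,t=cam(n);D=d[b:e,a:c].ravel()
    P=(np.linalg.solve(K,np.stack([u.ravel(),v.ravel(),np.ones(u.size)]))*D).T;P=(P-t)@R
    k=(abs(P[:,2]-.045)<.008)&(D>0);F=P[k][:,:2].astype(np.float32);print(n,"face",k.sum(),np.median(P[k][:,2]),cv2.minAreaRect(F*1000))
```

```text
top [250 166  10   8  55] [254.2 169.9] [0.614  0.2064 0.0495] 1.2036176
top [278 171   9   8  52] [282.2 174.5] [0.5989 0.1213 0.0495] 1.2014507
top [305 176   9   7  49] [308.9 179. ] [0.5843 0.04   0.0495] 1.2017823
top [332 180   9   8  44] [335.  183.2] [ 0.5704 -0.039   0.0495] 1.2002043
top [359 185  10   8  53] [363.4 188.2] [ 0.5543 -0.1249  0.0495] 1.197877
top [269 202   8   3  16] [272.1 203.3] [0.5114 0.1519 0.0495] 1.222218
top face 4202 0.04340665692347879 ((630.0673828125, 34.83978271484375), (450.4026184082031, 143.3097381591797), 79.86064910888672)
scene [377 165   9   4  24] [381.2 166. ] [0.306  0.0907 0.0495] 1.1918862
scene [277 182  10   7  42] [281.5 185. ] [ 0.5572 -0.12    0.0495] 1.1291757
scene [296 196  10   7  44] [300.6 198.9] [ 0.5722 -0.0373  0.0495] 1.0879703
scene [351 203  22  23 186] [360.9 213.6] [0.5225 0.1379 0.0495] 1.0841289
scene [316 210  11   8  52] [321.2 213.8] [0.5868 0.0451 0.0495] 1.0470529
scene [338 225  11  10  61] [343.  229.7] [0.6014 0.1266 0.0495] 1.0070883
scene [362 243  12   9  66] [367.2 247.1] [0.6161 0.2093 0.0495] 0.9669534
scene [240 280  12  20 171] [244.7 290. ] [0.8901 0.0295 0.0495] 0.7368126
scene face 4298 0.04274154686044828 ((565.9923095703125, 16.19500732421875), (450.7145080566406, 427.24725341796875), 23.194494247436523)
```

View pics/topc.png

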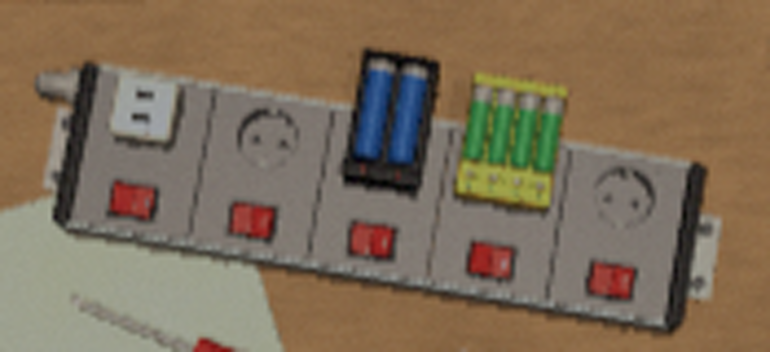

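View pics/scenec.png

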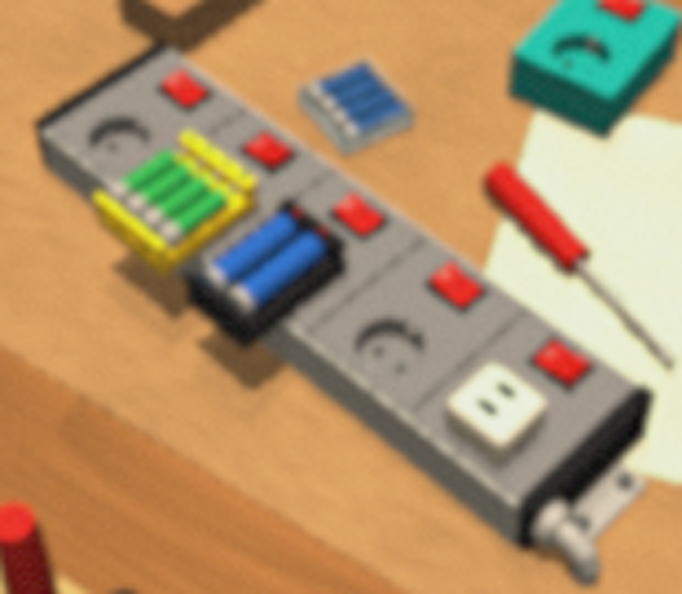

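Top view: the modules from left to right are USB, spare, black (rocker at px 309,179), yellow (335,183), spare. The look-alikes are the orange one at px (420,125) and the turquoise one at (295,262). They stand apart from the strip and have no chargers, so I leave them alone. The rockers meant are the two on the grey strip right in front of the black and yellow chargers, as the crop confirms. The row of rockers fits 84 mm spacing with yaw -0.178.

I press yellow's left half (raised, ON) first, then black's right half.

Request:
arm_command:
  deltas:
    - [4.2,-3.7,0,0,0,-0.1]
    - [8.4,-7.4,0,0,0,-0.2]
    - [12.6,-11.1,0,0,0,-0.3]
    - [16.8,-14.8,0,0,0,-0.4]
    - [21,-18.5,0,0,0,-0.5]
  grip: 0
  grip_force: 20

```text
time_s: 1.02
eef_pos: [0.3182, -0.3982, 0.2317]
tcp_rot: [0.001, 0.931, 0.366, 0.0]
contact_force: [0.4, -0.7, -0.8]
width: -0.0001
finger_force: 0.0
```

```bash
cat >> h.py <<'E'
from scipy.spatial.transform import Rotation as Ro
uy=np.array([.177,.984,0]);ux=np.array([.984,-.177,0])
B=np.array([.5855,.0428,.048]);Y=B-.084*uy
def go(p):
    s=robot.state();q=s["tcp_rot"];R=Ro.from_quat([q[1],q[2],q[3],q[0]])
    T=Ro.from_matrix(np.stack([uy,ux,[0,0,-1]],1))
    print("cm",(R.inv().apply(np.array(p)-s["eef_pos"])*100).round(2),"rot",(R.inv()*T).as_rotvec().round(3),s["eef_pos"].round(4),s["contact_force"].round(2),s["time_s"],s["width"])
E
python3 -c "
from h import *
go(Y+.014*uy+[0,0,.15])"
```

```text
cm [44.01 -9.85  3.35] rot [ 0.001  0.    -0.643] [ 0.3182 -0.3982  0.2317] [ 0.42 -0.73 -0.83] 1.025 -8.823593459673788e-05
```

Request:
arm_command:
  deltas:
    - [5.5,-1.2,0,0,0,-0.13]
    - [11,-2.4,0,0,0,-0.26]
    - [16.5,-3.6,0,0,0,-0.39]
    - [22,-4.9,1,0,0,-0.52]
    - [27.5,-6.1,2,0,0,-0.643]

```text
time_s: 1.65
eef_pos: [0.4787, -0.1668, 0.2117]
tcp_rot: [0.001, 0.767, 0.642, 0.0]
contact_force: [0.5, 0.2, 0.5]
width: -0.0004
finger_force: 0.0
```

```bash
python3 -c "
from h import *
go(Y+.014*uy+[0,0,.10])"
```

```text
cm [15.52  6.8   6.37] rot [0.002 0.001 0.001] [ 0.4787 -0.1668  0.2117] [0.5  0.2  0.52] 1.65 -0.0004016527471937693
```

Request:
arm_command:
  deltas:
    - [5.2,2.3,2,0,0,0]
    - [10.4,4.5,4,0,0,0]
    - [15.5,6.8,6.4,0,0,0]
    - [15.5,6.8,10.2,0,0,0]
    - [15.5,6.8,10.2,0,0,0]

```text
time_s: 2.28
eef_pos: [0.5693, -0.0274, 0.1061]
tcp_rot: [-0.003, 0.768, 0.641, -0.003]
contact_force: [-0.5, 0.2, 0.5]
width: -0.0004
finger_force: 0.0
```

Run:
```python
from h import *
go(Y+.014*uy+[0,0,.003])
im,_=robot.snapshot("scene")
cv2.imwrite("pics/s1.png",cv2.resize(im[130:260,240:400],None,fx=4.6,fy=4.6,interpolation=cv2.INTER_CUBIC))
for n,p in(("Y",Y),("tip",robot.state()["eef_pos"])): print(n,(proj("scene",p)-[240,130])*4.6)
```

```text
cm [0.2  0.39 5.51] rot [-0.008  0.001 -0.002] [ 0.5693 -0.0274  0.1061] [-0.5   0.18  0.48] 2.275 -0.00040922981545895714
Y [277.03307187 315.53656182]
tip [289.05648983 255.23059343]
```

View pics/s1.png

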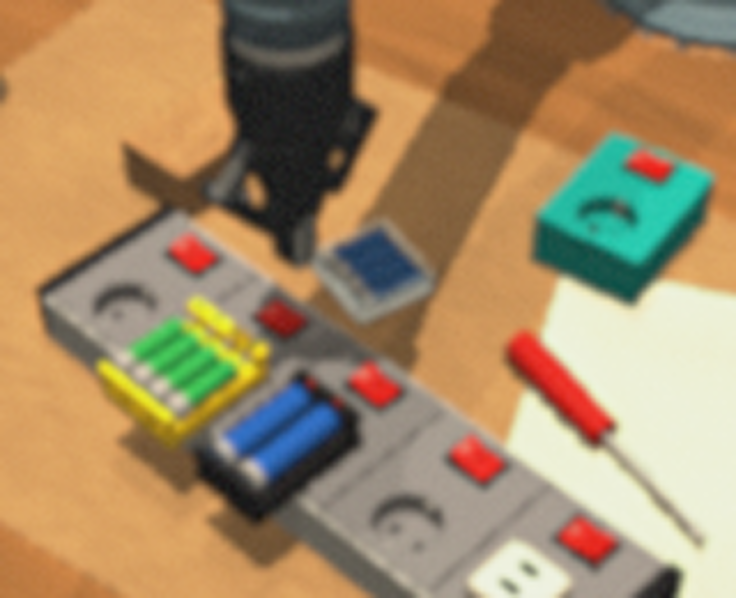

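The tip sits over the left half of the yellow charger's rocker, with the tip at px (297,258) and the rocker at (282,318). Both match their projections plus the same small offset. I go down gently.

Request:
arm_command:
  deltas:
    - [0.2,0.2,1.5,0,0,0]
    - [0.2,0.2,3,0,0,0]
    - [0.2,0.2,4.5,0,0,0]
    - [0.2,0.2,4.9,0,0,0]
    - [0.2,0.2,4.9,0,0,0]

```text
time_s: 2.95
eef_pos: [0.5744, -0.0262, 0.0598]
tcp_rot: [-0.0, 0.768, 0.64, -0.0]
contact_force: [-0.4, -0.3, 0.5]
width: -0.0003
finger_force: 0.0
```

```bash
python3 -c "
from h import *
go(Y+.014*uy)"
```

```text
cm [-0.01 -0.13  1.18] rot [-0.001  0.    -0.003] [ 0.5744 -0.0262  0.0598] [-0.39 -0.3   0.46] 2.95 -0.0002609824795236504
```

Request:
arm_command:
  deltas:
    - [0,-0.2,0.3,0,0,0]
    - [0,-0.3,0.6,0,0,0]
    - [0,-0.3,0.75,0,0,0]
    - [0,-0.3,0.9,0,0,0]
    - [0,-0.3,0.9,0,0,0]

```text
time_s: 3.58
eef_pos: [0.5717, -0.0253, 0.0514]
tcp_rot: [-0.0, 0.768, 0.64, 0.0]
contact_force: [-1.2, 0.9, 1.6]
width: 0.0001
finger_force: 0.9
```

Request:
arm_command:
  deltas:
    - [0,0,0.1,0,0,0]
    - [0,0,0.2,0,0,0]
    - [0,0,0.3,0,0,0]
    - [0,0,0.3,0,0,0]

```text
time_s: 4.08
eef_pos: [0.572, -0.0255, 0.0482]
tcp_rot: [0.0, 0.768, 0.64, 0.0]
contact_force: [-0.2, 1.2, 1.6]
width: 0.0002
finger_force: 0.7
```

Request:
arm_command:
  deltas:
    - [0,0,0.05,0,0,0]
    - [0,0,0.1,0,0,0]
    - [0,0,0.1,0,0,0]

```text
time_s: 4.45
eef_pos: [0.5721, -0.0256, 0.0481]
tcp_rot: [0.0, 0.768, 0.64, 0.0]
contact_force: [-2.2, 1.0, 6.3]
width: -0.0004
finger_force: 3.2
```

It stops firmly at z = 48.1 mm with 6 N, so the rocker is level. Now I lift and check.

Request:
arm_command:
  deltas:
    - [0,0,-1,0,0,0]
    - [0,0,-4,0,0,0]
    - [0,0,-7,0,0,0]
    - [3,-2,-9,0,0,0]
    - [6.0,-2,-9,0,0,0]

```text
time_s: 5.08
eef_pos: [0.5636, 0.0366, 0.1395]
tcp_rot: [0.002, 0.769, 0.64, 0.001]
contact_force: [0.9, -0.3, 0.2]
width: 0.0
finger_force: 0.0
```

Run:
```python
from h import *
im,_=robot.snapshot("scene")
cv2.imwrite("pics/s2.png",cv2.resize(im[170:240,260:360],None,fx=7.5,fy=7.5,interpolation=cv2.INTER_CUBIC))
go(B-.014*uy+[0,0,.012])
```

```text
cm [-1.08  2.09  7.92] rot [ 0.004 -0.004  0.002] [0.564  0.0431 0.1392] [ 0.97  4.36 -0.13] 5.125 -0.00016192728278127878
```

View pics/s2.png

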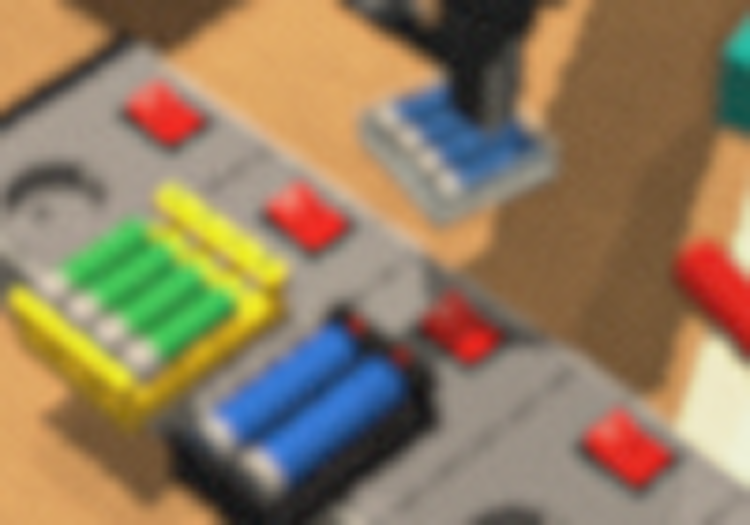

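Yellow's rocker (px 305,215) now shows the same pattern as the OFF spare (165,112). Black is next.

Request:
arm_command:
  deltas:
    - [-0.5,1,2,0,0,0]
    - [-0.5,1.9,4.5,0,0,0]
    - [-0.5,1.9,6.5,0,0,0]
    - [-0.5,1.9,7.6,0,0,0]
    - [-0.5,1.9,7.6,0,0,0]

```text
time_s: 5.75
eef_pos: [0.5795, 0.0286, 0.0603]
tcp_rot: [-0.001, 0.768, 0.64, -0.001]
contact_force: [0.8, 0.9, 1.0]
width: 0.0004
finger_force: 0.0
```

```bash
python3 -c "
from h import *
go(B-.014*uy)"
```

```text
cm [0.11 0.34 1.23] rot [-0.002  0.001 -0.003] [0.5795 0.0286 0.0603] [0.8  0.91 0.96] 5.75 0.0003548093772579703
```

Request:
arm_command:
  deltas:
    - [0,0.1,0.3,0,0,0]
    - [0,0.1,0.6,0,0,0]
    - [0,0.1,0.8,0,0,0]
    - [0,0.1,0.9,0,0,0]
    - [0,0.1,1.0,0,0,0]

```text
time_s: 6.38
eef_pos: [0.5818, 0.0282, 0.0517]
tcp_rot: [0.0, 0.768, 0.64, -0.0]
contact_force: [-2.1, 0.1, 2.9]
width: 0.0001
finger_force: 1.4
```

Request:
arm_command:
  deltas:
    - [0,0,0.1,0,0,0]
    - [0,0,0.2,0,0,0]
    - [0,0,0.25,0,0,0]
    - [0,0,0.25,0,0,0]

```text
time_s: 6.88
eef_pos: [0.5819, 0.0283, 0.0487]
tcp_rot: [0.0, 0.768, 0.64, 0.0]
contact_force: [-0.0, -1.0, 1.1]
width: 0.0001
finger_force: 0.7
```

Request:
arm_command:
  deltas:
    - [0,0,0.05,0,0,0]
    - [0,0,0.1,0,0,0]
    - [0,0,0.15,0,0,0]
    - [0,0,0.15,0,0,0]

```text
time_s: 7.38
eef_pos: [0.5819, 0.0283, 0.0481]
tcp_rot: [0.0, 0.768, 0.64, -0.0]
contact_force: [-2.4, -1.5, 6.6]
width: 0.0002
finger_force: 3.4
```

Firm stop at 48.1 mm again. Now I draw clear, straight up and then back.

Request:
arm_command:
  deltas:
    - [0,0,-1,0,0,0]
    - [0,0,-5,0,0,0]
    - [0,0,-10,0,0,0]
    - [0,-3,-14,0,0,0]
    - [0,-6,-17,0,0,0]

```text
time_s: 8.0
eef_pos: [0.5229, 0.0406, 0.2194]
tcp_rot: [0.0, 0.768, 0.641, 0.002]
contact_force: [0.9, -0.8, -0.1]
width: -0.0001
finger_force: 0.0
```

Request:
arm_command:
  deltas:
    - [0,-3,-1,0,0,0]
    - [0,-5,-2,0,0,0]
    - [0,-5,-2,0,0,0]
    - [0,-5,-2,0,0,0]

```text
time_s: 8.5
eef_pos: [0.4739, 0.0484, 0.2372]
tcp_rot: [0.0, 0.768, 0.64, 0.0]
contact_force: [0.2, 0.5, 0.2]
width: -0.0
finger_force: 0.0
```

Run:
```python
from h import *
im,_=robot.snapshot("scene")
cv2.imwrite("pics/s3.png",cv2.resize(im[165:280,250:390],None,fx=5.2,fy=5.2,interpolation=cv2.INTER_CUBIC))
s=robot.state();print(s["eef_pos"],s["contact_force"],s["time_s"])
```

```text
[0.47396037 0.0482815  0.23698307] [ 0.27142633 -0.30063129 -1.30712772] 8.55
```

View pics/s3.png

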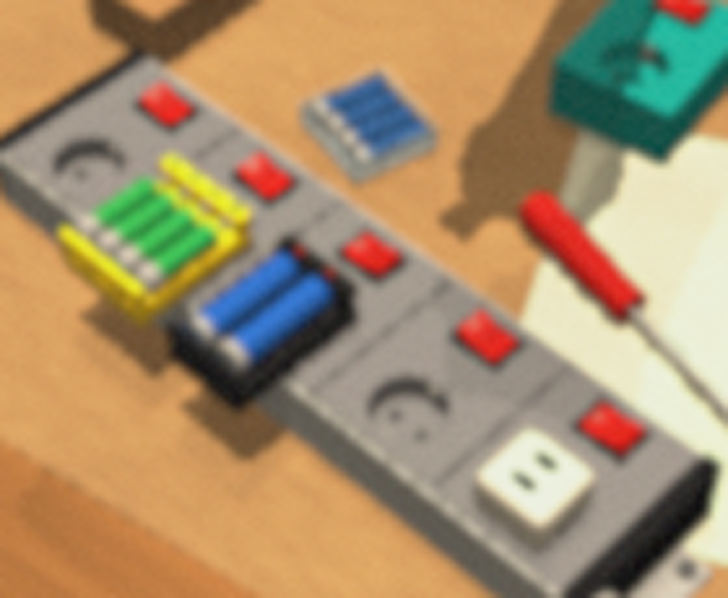

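Black's rocker (px 372,255) now has the ON pattern of the USB rocker (612,428). Yellow's (263,177) matches the OFF spares at (165,105) and (487,337). Everything else is in place.

```bash
python3 -c "
from station import robot
print(robot.sign_off())"
```

```text
the job is handed in; nothing more can be done
None
```

I switched the yellow charger's socket off, then the black charger's socket on. Both rockers went fully over, nothing else was moved, the hand is clear, and the job is handed in.

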